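Unload finished drawer pulls from the shaping machine's catch tray

TASK

First blow the dust off the parts while they lie in the machine's catch tray: press the nozzle cap of the clamped air can fully down and let it spring back up. Then collect the two finished bridge-shaped drawer pulls from the tray into the tote, one in each bay, each set down without dropping it so that it stands on both feet and lies lengthways in its bay. Leave the plain flat offcut strip in the tray and do not knock the glue bottle over or out of place.

Things in the scene. Friction and masses are not known exactly. Their poses are not given: they have to be found in the camera images.
- machine: Grey benchtop shaping machine, with its steel catch tray in front of it (on the tray's +y side) under a chute. Fixed. Origin: centre of the tray's underside, on the bench. Tray outside 250 (x) x 330 (y) x 25 high, walls and floor 5 thick. The chute's lower lip is over the tray at y = +160, 50 above the bench; the machine's body, 270 high, begins at y = +250.
- pull_long: Finished drawer pull of pale wood, bridge-shaped: a bar 150 long (own x), 28 wide (own y), 20 thick, on two square feet (24 x 28) at its ends, total height 46; the bar is 26 to 46 above the feet's underside, open below. Weighs about 110 g. Origin: centre of the underside of the feet, own z up. Starts standing on its feet in the tray.
- pull_short: Finished drawer pull like the long one but 110 long; same width 28, height 46, feet 24 x 28, origin and axes. About 80 g. Starts standing on its feet in the tray.
- offcut: Offcut in the tray, same pale wood: a plain flat strip 130 long (own x), 44 wide, 14 thick, without feet. Loose; stays in the tray. Origin: centre of its underside.
- tote: Open grey plastic tote, fixed, 250 (own x) x 210 (own y) x 55 high, walls and floor 5 thick. A low divider along own x at y = 0, 4 thick, top 23 above the tote's underside, makes two bays, each 240 x 98 inside, centred at own y = +51 and -51. Origin: centre of its underside.
- air_can: Compressed-air can, 56 diameter, clamped upright in a steel foot 90 x 75; fixed. Origin: centre of the foot's underside. The white nozzle cap is on its axis.
- nozzle_top (a point): Centre of the top of the nozzle cap (white, round, 32 diameter), on the can's axis, 164 above the bench when up; moves down with the cap.
- nozzle (a joint): Depression of the nozzle cap in m: 0 up, 0.008 fully down. Sprung: 2 N to start, 6 N fully down.
- glue: Glue bottle, 56 diameter, 150 high, loose, standing behind the can. Origin: centre of its underside.

How it is judged:
On the way, in this order (a step that is already met when the one before it is completed fails the run):
1. the nozzle cap is pressed fully down while both pulls lie in the tray (value of joint nozzle above 0.006 m and x of pull_long in the frame of machine between -0.125 and 0.125 m and y of pull_long in the frame of machine between -0.165 and 0.165 m and z of pull_long in the frame of machine between -0.005 and 0.05 m and x of pull_short in the frame of machine between -0.125 and 0.125 m and y of pull_short in the frame of machine between -0.165 and 0.165 m and z of pull_short in the frame of machine between -0.005 and 0.05 m), for 0.1 s.
2. the cap is let spring back up, both pulls still in the tray (value of joint nozzle below 0.002 m and x of pull_long in the frame of machine between -0.125 and 0.125 m and y of pull_long in the frame of machine between -0.165 and 0.165 m and z of pull_long in the frame of machine between -0.005 and 0.05 m and x of pull_short in the frame of machine between -0.125 and 0.125 m and y of pull_short in the frame of machine between -0.165 and 0.165 m and z of pull_short in the frame of machine between -0.005 and 0.05 m), for 0.1 s.
At the end, for the whole second after the job is handed in: Both pulls at rest on their feet on the tote floor (origin under 13 mm above its underside, tilt under 0.15 rad), one per bay, within 0.35 rad of the tote's x axis and 75 mm of its middle along x; the offcut is in the tray; the nozzle cap is up (within 2 mm) (x of pull_long in the frame of tote between -0.075 and 0.075 m and z of pull_long in the frame of tote between -0.005 and 0.013 m and angle between each of pull_long, pull_short's own z axis and vertical below 0.15 rad and angle between the x axis of each of pull_long, pull_short and the x axis of tote, either way round below 0.35 rad and linear speed of each of pull_long, pull_short below 0.02 m/s and x of pull_short in the frame of tote between -0.075 and 0.075 m and z of pull_short in the frame of tote between -0.005 and 0.013 m and ((y of pull_long in the frame of tote between 0.005 and 0.1 m and y of pull_short in the frame of tote between -0.1 and -0.005 m) or (y of pull_long in the frame of tote between -0.1 and -0.005 m and y of pull_short in the frame of tote between 0.005 and 0.1 m)) and x of offcut in the frame of machine between -0.125 and 0.125 m and y of offcut in the frame of machine between -0.165 and 0.165 m and z of offcut in the frame of machine between -0.005 and 0.05 m and value of joint nozzle below 0.002 m); the robot touches nothing.
It fails at once if the long pull is dropped (faster than 0.6 m/s while out of the fingers) (linear speed of pull_long above 0.6 m/s and contact force between the fingers and pull_long below 0.2 N).
It fails at once if the short pull is dropped (faster than 0.6 m/s while out of the fingers) (linear speed of pull_short above 0.6 m/s and contact force between the fingers and pull_short below 0.2 N).
It fails at once if the glue bottle is shifted by more than 40 mm (distance of glue from where it was at the start of the episode above 0.04 m).
It also fails if it takes over 69 s, if anything falls off the work surface, if the arm or the gripper's body presses on something with over 40 N, if the wrist force passes 120 N, or if a joint passes its speed limit or range.

ROBOT

A 7-joint arm with a two-finger parallel gripper is mounted at the origin on the work surface. World frame = base frame: x ahead of the robot, y to its left, z up, the work surface at z = 0. Lengths are in m, angles in rad, forces in N, time in s.
With the tool pointing down it reaches from about 0.4 to 0.9 m from the base axis. Payload 5.5 kg.
Tool frame: the origin (TCP) lies on the mounting face of the last link; the fingertips stand 173 mm ahead of it and the grasp point (between the pads) lies 155 mm ahead of it (env.tips_ahead is the distance from the TCP to the fingertips, in m); z points along the fingers, y is the line along which they close (so a half turn about z gives the same grasp; the last joint's range is limited). The gripper opens to 85 mm and grips with 20 to 120 N. Pads are 22 mm wide; open, the fingers measure 114 mm over their backs; the gripper's body (76 mm by 85 mm) begins 54 mm behind the grasp point. The pads swing forward as they close: fully open they stand 13 mm farther back than shut.
Start: joints at [1.398, 0.501, -0.427, 1.55, 0.221, 1.138, -0.21], TCP at [0.274, -0.589, 0.405] pointing down, gripper open.
Joint ranges: [-2.88, 2.88], [-0.31, 2.03], [-1.54, 1.56], [0.2, 2.42], [-1.41, 4.55], [0.19, 2.02], [-2.57, 2.57]. Speed limits (rad/s): [2.57, 2.57, 3.14, 3.14, 3.14, 3.14, 3.14].

INTERFACE

Orientations are given as [roll, pitch, yaw] about the fixed x, y, z axes, in that order (R = Rz(yaw) Ry(pitch) Rx(roll)).
In Python, from rig import status, grab_frame, job, models, env gives the robot as it stands.
- The arm moves only by the tool send_rows, never from a script. Its argument "deltas" is text: rows parted by semicolons, each of 6 numbers parted by spaces: the shift along the tool's x, y, z scaled (see below), then the turn, a rotation vector about the tool's x, y, z scaled (see below). A call has 1 to 10 rows; each row is the pose to reach, as a shift and turn from the pose commanded when the call began, along the tool's axes at that moment; what a row does not reach only later rows make up. The controller multiplies each number of a shift by 0.1 m and each number of a turn by 90 degrees. A row lasts 1/8 s, in which the tool goes at most 62.5 mm and 10.7 degrees, less where a joint would pass 70% of its speed; a pose out of reach is approached as far as the arm can. A call with a number of a shift or a turn outside -1 to 1 is refused whole. A call with a gripper value outside its range is refused whole. "hand" is the opening, from -1 (shut) to 1 (fully open), set as the call begins (left out, the last holds). The fingers move at their own pace and stop on an object; "newtons" is the grip in N (left out, the last holds). Time passes only in rows, so rows that repeat a pose let the fingers close. It gives the time, the measured TCP pose, the force, the opening and the grip force at its end, in the units of the state.
- status.sense(): the state, without advancing time (a new reading comes with each control period).
- grab_frame(name): name is "side" or "top"; returns a dict with "img" (480x640x3 uint8, blue, green, red), "camera_matrix" (3x3 intrinsics, pixels), "world_from_camera" (4x4, takes a point from camera to world coordinates). Camera axes: x right, y down, z forward; pixel columns grow to the right and rows downward; lengths in m; the calibration is good to about 2 mm. A picture is of the moment at which its call begins. There is no depth.
- job.finish_job(): hands the job in; it is judged then, once.
Trained networks look in a picture, given as the dict that the camera call returned (one of the last four; its "shot" number tells which), for a name from the list of things; names that differ only in an ending like _2 or _b are one class to them, and where a whole thing is asked for, a point or a joint stands for the part that bears it (a point fixed in the world has none). Each returns a list of dicts, best first, with "confidence" (0 to 1); they miss things now and then, are a little off and sometimes report something else, mostly with a low value. They report only what shows in the picture. A call takes as long as a camera call.
- models.cut_out(picture, thing): "pixels" (480x640 bool, what is visible of it) and "extent" ([left, top, width, height] in pixels, round what is visible of it).
The state is a dict: "time": time; "joint_pos": joint angles; "qd": joint speeds; "joint_torque": joint torques, N m; "ee_pos": TCP position; "ee_rot": TCP orientation; "contact_force": force on the tool from outside, world axes, zero at the start; "moment": the same for the moment, N m; "finger_gap": finger opening in m; "grip_force": force on a finger pad.
Only numpy, scipy, OpenCV 4.12 (cv2) and the standard library are available. Lean on these libraries where they do the work, as an engineer would, in place of code of your own. Each camera call takes 0.05 s, during which the arm holds its last target. There are 200 camera calls.

## Working session

There is one attempt and no reset: what is moved stays moved. The work goes in short steps, Python scripts to look and compute and a tool call to move; the robot and the scene stay as the last step left them, time stands still between calls to the robot, and variables do not carry over. Pictures are saved under pics/ and viewed, at most 10 in all, crops included, and the job is handed in when it is done.

Besides the shell and the picture viewer there is one more tool, called after "Call:" as a command line: name --argument value ..., lists and objects as JSON in quotes. send_rows: Moves the arm, as the interface text tells. Its arguments: {"type":"object","properties":{"deltas":{"type":"string"},"hand":{"type":"number"},"newtons":{"type":"number"}},"required":["deltas"]}

```bash
mkdir -p pics; ls
python3 - <<'E'
from rig import status, grab_frame, job, models, env
import cv2, numpy as np, pickle
s=status.sense(); print({k:np.round(v,3).tolist() for k,v in s.items()}, env.tips_ahead)
for n in("side","top"):
    p=grab_frame(n); cv2.imwrite(f"pics/{n}0.png",p["img"])
    print(n,p["camera_matrix"].round(1).tolist(),p["world_from_camera"].round(3).tolist())
    d={'p':p}
    for t in ["machine","pull_long","pull_short","offcut","tote","air_can","nozzle_top","glue"]:
        r=models.cut_out(p,t); d[t]=r
        print(t,[(round(x["confidence"],2),x["extent"]) for x in r[:3]])
    pickle.dump(d,open(f"{n}0.pkl","wb"))
E
```

```text
pics
{'time': 0.0, 'joint_pos': [1.398, 0.502, -0.427, 1.551, 0.221, 1.138, -0.21], 'qd': [-0.001, -0.0, 0.002, -0.0, 0.001, 0.0, -0.001], 'joint_torque': [0.001, -56.953, -5.816, -28.094, 0.011, 0.012, 0.0], 'ee_pos': [0.274, -0.589, 0.404], 'ee_rot': [-3.14, -0.0, 0.436], 'contact_force': [0.234, 1.016, 0.227], 'moment': [-0.047, 0.011, -0.009], 'grip_force': 0.0, 'finger_gap': 0.086} 0.1734
side [[481.0, 0.0, 329.9], [0.0, 481.0, 246.0], [0.0, 0.0, 1.0]] [[-0.965, -0.159, 0.208, 0.419], [-0.261, 0.641, -0.722, 0.779], [-0.019, -0.751, -0.66, 0.805], [0.0, 0.0, 0.0, 1.0]]
machine [(0.91, [124.8, 302.9, 363.2, 177.1]), (0.27, [331.0, 210.3, 44.5, 72.9])]
pull_long [(0.81, [334.4, 315.8, 74.4, 27.1])]
pull_short [(0.56, [344.7, 356.3, 57.5, 40.0])]
offcut [(0.56, [316.4, 405.4, 76.9, 39.2])]
tote [(0.83, [354.4, 163.3, 113.5, 74.6])]
air_can [(0.66, [327.3, 207.9, 46.1, 74.7])]
nozzle_top [(0.72, [346.1, 209.2, 15.4, 21.4]), (0.28, [314.4, 405.9, 77.6, 38.5])]
glue [(0.92, [269.5, 196.9, 25.5, 60.8])]
top [[515.9, 0.0, 325.8], [0.0, 515.9, 232.2], [0.0, 0.0, 1.0]] [[-0.022, -0.995, 0.1, 0.514], [-1.0, 0.022, -0.004, 0.027], [0.002, -0.1, -0.995, 1.104], [0.0, 0.0, 0.0, 1.0]]
machine [(0.74, [0.0, 169.8, 295.1, 247.1])]
pull_long [(0.85, [248.1, 247.7, 33.4, 75.2]), (0.71, [337.4, 223.6, 33.3, 17.5])]
pull_short [(0.61, [198.5, 268.1, 24.1, 59.4])]
offcut [(0.97, [155.3, 258.6, 25.4, 65.5])]
tote [(0.92, [429.7, 224.8, 122.4, 134.5])]
air_can [(0.67, [336.8, 220.0, 36.5, 44.3])]
nozzle_top [(0.65, [338.4, 227.6, 28.8, 16.4])]
glue [(0.61, [349.9, 135.6, 30.1, 36.9]), (0.47, [336.3, 229.5, 32.8, 15.6])]
```

View pics/top0.png

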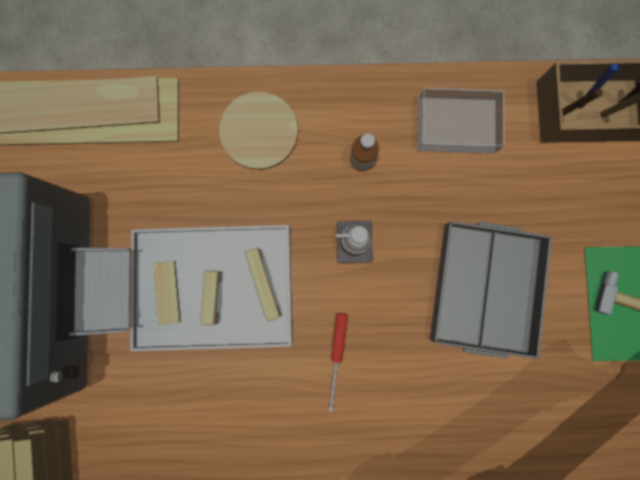

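View pics/side0.png

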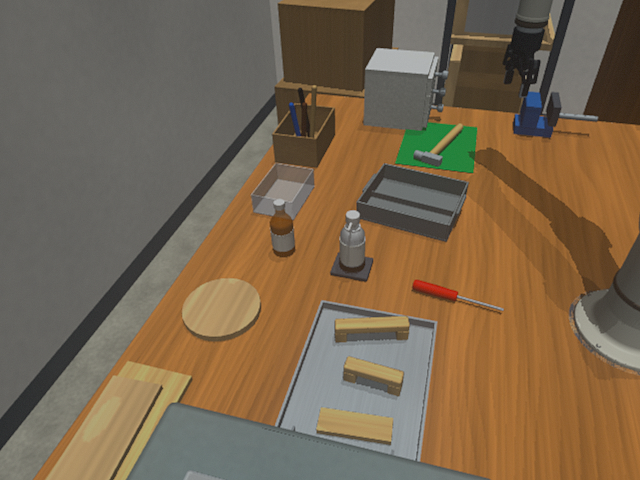

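The top view shows the long pull at about (262,284), short pull (209,298), offcut (167,292), nozzle cap (358,236), glue bottle (365,150), and a slightly turned tote at (490,290). The side view agrees. Next I fit box models to the masks from both views.

```bash
cat > fit.py <<'E'
import cv2, numpy as np, pickle
from scipy.optimize import minimize
def proj(p,X):
    T=np.linalg.inv(p["world_from_camera"]); c=X@T[:3,:3].T+T[:3,3]; c=c@p["camera_matrix"].T
    return c[:,:2]/c[:,2:]
def box(cx,cy,z0,lx,ly,h):
    return np.array([[cx+a*lx/2,cy+b*ly/2,z0+c*h] for a in(-1,1) for b in(-1,1) for c in(0,1)])
def pull(L): return [box(0,0,.026,L,.028,.02),box(L/2-.012,0,0,.024,.028,.03),box(-L/2+.012,0,0,.024,.028,.03)]
def cyl(r,z0,h):
    a=np.linspace(0,2*np.pi,24); return [np.array([[r*np.cos(t),r*np.sin(t),z] for t in a for z in(z0,z0+h)])]
M={"pull_long":pull(.15),"pull_short":pull(.11),"offcut":[box(0,0,0,.13,.044,.014)],
   "tote":[box(0,0,0,.25,.21,.055)],"glue":cyl(.028,0,.15),"nozzle_top":cyl(.016,-.02,.02)}
def place(P,q):
    c,s=np.cos(q[3]),np.sin(q[3]); R=np.array([[c,-s,0],[s,c,0],[0,0,1]]); return P@R.T+q[:3]
S=4
def render(p,parts,q):
    im=np.zeros((480*S,640*S),np.uint8)
    for P in parts:
        cv2.fillConvexPoly(im,cv2.convexHull(((proj(p,place(P,q))+.5)*S).astype(np.float32)).round().astype(np.int32),255)
    return cv2.resize(im,(640,480),interpolation=cv2.INTER_AREA)/255.
def fit(parts,views,q0,sc=(.01,.01,.01,.1)):
    def cost(u):
        q=np.array(q0)+u*np.array(sc); t=0
        for p,m in views:
            r=render(p,parts,q); t+=1-np.minimum(r,m).sum()/np.maximum(r,m).sum()
        return t
    b=None
    u=np.zeros(4)
    for _ in range(2):
        o=minimize(cost,u,method="Nelder-Mead",options=dict(initial_simplex=np.vstack([u,u+np.eye(4)]),maxiter=150)); u=o.x
    return np.array(q0)+u*np.array(sc),o.fun
E
python3 - <<'E'
from fit import *
D=[pickle.load(open(f"{n}0.pkl","rb")) for n in("side","top")]
def ray(p,uv,z):
    d=p["world_from_camera"][:3,:3]@np.linalg.inv(p["camera_matrix"])@[*uv,1]; o=p["world_from_camera"][:3,3]
    return o+d*(z-o[2])/d[2]
t=D[1]["p"]
G={"pull_long":((262,284),.005,-1.87+np.pi),"pull_short":((209,298),.005,1.57),"offcut":((167,292),.005,1.5),"tote":((491,290),0,-.1+np.pi*0),"glue":((365,155),0,0),"nozzle_top":((358,236),.164,0)}
out={}
for k,(uv,z,a) in G.items():
    q0=ray(t,uv,z+(.04 if "pull" in k else 0)); q0[2]=z; q0=[*q0,a]
    q,f=fit(M[k],[(d["p"],d[k][0]["pixels"].astype(float)) for d in D],q0); out[k]=q
    print(k,np.round(q0,3),q.round(4),round(f,3))
for d in D: print(np.array(d["tote"][0]["extent"]))
ims=[]
for d in D:
    im=cv2.resize(d["p"]["img"],None,fx=4,fy=4,interpolation=cv2.INTER_CUBIC)
    for k,q in out.items():
        for P in M[k]:
            h=cv2.convexHull(((proj(d["p"],place(P,q))+.5)*4).astype(np.float32)).round().astype(np.int32); cv2.polylines(im,[h],True,(0,0,255) if 'n' in k else (255,0,0),1)
    ims.append(im)
a=cv2.resize(ims[1][820:1480,560:2240],(800,314)); b=cv2.resize(ims[0][640:1440,1040:1920],(314,286))
c=cv2.resize(ims[1][840:1080,1300:1540],(240,240)); e=ims[0][800:1040,1300:1540]
can=np.zeros((600,800,3),np.uint8); can[:314]=a; can[314:,:314]=b; can[314:554,314:554]=c; can[314:554,556:796]=e
cv2.imwrite("pics/fit0.png",can)
E
```

```text
pull_long [0.517 0.155 0.005 1.272] [0.5165 0.1563 0.0077 0.3029] 0.176
pull_short [0.491 0.264 0.005 1.57 ] [ 0.4913  0.2639  0.0074 -0.0699] 0.158
offcut [0.504 0.361 0.005 1.5  ] [0.5037 0.3606 0.0079 0.0878] 0.088
tote [ 0.493 -0.326  0.    -0.1  ] [ 0.4965 -0.312   0.0031 -0.1777] 0.078
glue [ 0.792 -0.067  0.     0.   ] [ 0.7819 -0.0583 -0.0111  0.1691] 0.54
nozzle_top [ 0.6   -0.036  0.164  0.   ] [ 0.6021 -0.0353  0.1643  0.0663] 0.405
[354.4 163.3 113.5  74.6]
[429.7 224.8 122.4 134.5]
```

View pics/fit0.png

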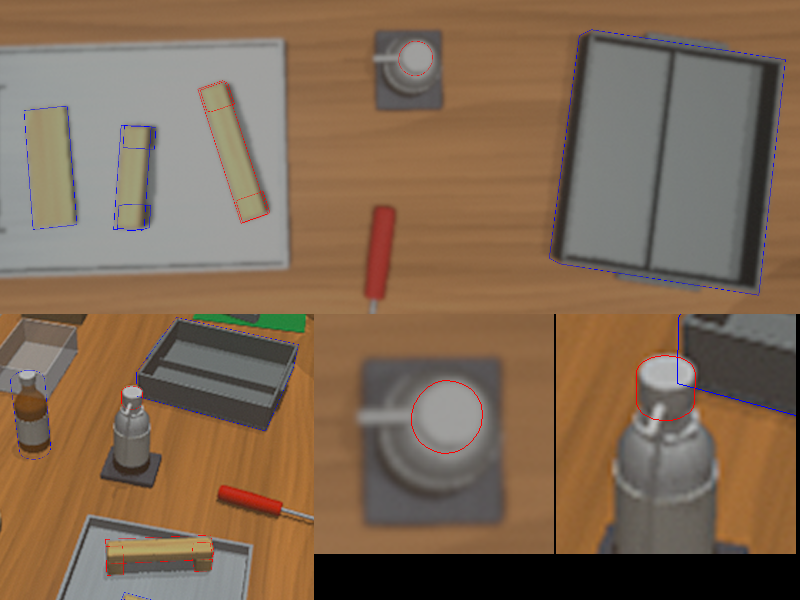

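The fits sit well on both views: the pull outlines, the tote rim and the cap circle all match. First I move over the cap with the fingers shut.

Call:
send_rows --deltas "0.4 -0.28 0 0 0 0.1; 0.8 -0.55 0 0 0 0.2; 1 -0.69 0 0 0 0.278; 1 -0.69 0 0 0 0.278" --hand -1 --newtons 30

```text
time: 1.4
ee_pos: [0.3378, -0.4824, 0.4052]
ee_rot: [3.142, -0.001, 0.004]
contact_force: [0.2, -1.7, 0.1]
finger_gap: 0.0126
grip_force: 0.0
```

Call:
send_rows --deltas "0.4 -0.4 0 0 0 0; 0.8 -0.8 0 0 0 0; 1 -1 0 0 0 0"

```text
time: 1.78
ee_pos: [0.4378, -0.3832, 0.405]
ee_rot: [-3.141, -0.001, 0.004]
contact_force: [-0.1, -1.1, 0.5]
finger_gap: 0.0001
grip_force: 0.0
```

Call:
send_rows --deltas "0.4 -0.4 0 0 0 0; 0.8 -0.8 0 0 0 0; 1 -1 0 0 0 0"

```text
time: 2.15
ee_pos: [0.538, -0.2832, 0.4049]
ee_rot: [-3.141, -0.001, 0.004]
contact_force: [0.5, -0.5, 0.7]
finger_gap: -0.0
grip_force: 0.0
```

Call:
send_rows --deltas "0.3 -0.5 0 0 0 0; 0.5 -1 0 0 0 0; 0.67 -1 0 0 0 0"

```text
time: 2.52
ee_pos: [0.6047, -0.1803, 0.4051]
ee_rot: [-3.139, -0.001, 0.008]
contact_force: [-0.2, -0.8, 0.6]
finger_gap: 0.0001
grip_force: 0.0
```

Call:
send_rows --deltas "0 -0.5 0 0 0 0; 0 -1 0 0 0 0; 0 -1 0 0 0 0; 0 -1 0 0 0 0"

```text
time: 3.02
ee_pos: [0.6035, -0.0866, 0.4046]
ee_rot: [3.14, -0.0, -0.001]
contact_force: [0.1, 0.1, -0.2]
finger_gap: -0.0003
grip_force: 0.0
```

Call:
send_rows --deltas "0 -0.51 0 0 0 0; 0 -0.51 0 0 0 0; 0 -0.51 0.35 0 0 0; 0 -0.51 0.6 0 0 0; 0 -0.51 0.6 0 0 0"

```text
time: 3.65
ee_pos: [0.6026, -0.0366, 0.3424]
ee_rot: [3.141, 0.005, -0.004]
contact_force: [0.8, 0.8, -0.3]
finger_gap: -0.0001
grip_force: 0.0
```

Call:
send_rows --deltas "0 0 0.06 0 0 0; 0 0 0.1 0 0 0; 0 0 0.13 0 0 0; 0 0 0.14 0 0 0; 0 0 0.14 0 0 0"

```text
time: 4.28
ee_pos: [0.6039, -0.0343, 0.3316]
ee_rot: [3.14, -0.002, -0.001]
contact_force: [1.7, -3.2, 4.6]
finger_gap: -0.0001
grip_force: 2.4
```

Call:
send_rows --deltas "0 0 0.03 0 0 0; 0 0 0.04 0 0 0; 0 0 0.05 0 0 0; 0 0 0.05 0 0 0; 0 0 0.05 0 0 0"

```text
time: 4.9
ee_pos: [0.604, -0.0341, 0.3293]
ee_rot: [3.139, -0.003, -0.001]
contact_force: [-5.9, -4.6, 22.5]
finger_gap: 0.0001
grip_force: 11.3
```

Call:
send_rows --deltas "0 0 0 0 0 0; 0 0 -0.3 0 0 0; 0 0 -0.7 0 0 0; 0 0 -0.7 0 0 0" --hand -1

```text
time: 5.4
ee_pos: [0.6041, -0.0324, 0.3987]
ee_rot: [-3.141, -0.005, 0.0]
contact_force: [-0.9, 0.5, -0.2]
finger_gap: 0.0003
grip_force: 0.0
```

Call:
send_rows --deltas "-0.4 -0.5 0 0 0 0; -0.8 -0.9 0 0 0 0; -0.86 -1 0 0 0 0" --hand 0.6

```text
time: 5.78
ee_pos: [0.5139, 0.0702, 0.3945]
ee_rot: [-3.141, 0.004, 0.006]
contact_force: [-0.2, 0.3, 1.0]
finger_gap: 0.0545
grip_force: 0.0
```

Call:
send_rows --deltas "0 -0.5 0 0 0 -0.1; 0 -0.91 0 0 0 -0.193; 0 -0.91 0.5 0 0 -0.193; 0 -0.91 0.8 0 0 -0.193; 0 -0.91 0.8 0 0 -0.193"

```text
time: 6.4
ee_pos: [0.5163, 0.1566, 0.3126]
ee_rot: [-3.141, 0.007, 0.302]
contact_force: [-0.4, -0.9, 0.6]
finger_gap: 0.0683
grip_force: 0.0
```

```bash
cat > look.py <<'E'
from rig import status, grab_frame, models
from fit import *
def look(tag,things,guess):
    V=[grab_frame(n) for n in("side","top")]
    for p,n in zip(V,("side","top")): cv2.imwrite(f"pics/{n}_{tag}.png",p["img"])
    s=status.sense(); print("tcp",np.round(s["ee_pos"],4),np.round(s["ee_rot"],3),"gap",s["finger_gap"])
    for k in things:
        v=[]
        for p in V:
            r=models.cut_out(p,k)
            if r: v.append((p,r[0]["pixels"].astype(float))); print(k,round(r[0]["confidence"],2),r[0]["extent"])
        if v: q,f=fit(M[k],v,guess[k]); print(k,q.round(4),round(f,3),len(v))
E
python3 - <<'E'
from look import *
look("a",["pull_short","nozzle_top"],{"pull_short":[.491,.264,.005,-.07],"nozzle_top":[.602,-.035,.164,0]})
E
```

```text
tcp [0.5178 0.1574 0.3158] [-3.141e+00  1.000e-03  3.020e-01] gap 0.06867993608487091
pull_short 0.6 [343.1, 359.3, 57.9, 33.7]
pull_short [ 0.4915  0.2626  0.0051 -0.0389] 0.093 1
nozzle_top 0.56 [348.1, 208.5, 5.3, 19.4]
nozzle_top 0.82 [340.4, 225.3, 29.6, 18.2]
nozzle_top [ 0.603  -0.0359  0.1625  0.0251] 0.615 2
```

Call:
send_rows --deltas "0 0 0.4 0 0 0; 0 0 0.8 0 0 0; 0 0 0.8 0 0 0; 0 0 0.8 0 0 0"

```text
time: 7.2
ee_pos: [0.5182, 0.1579, 0.2373]
ee_rot: [-3.141, -0.002, 0.302]
contact_force: [-0.3, -0.1, 0.9]
finger_gap: 0.0685
grip_force: 0.0
```

Call:
send_rows --deltas "0 0 0.2 0 0 0; 0 0 0.4 0 0 0; 0 0 0.4 0 0 0"

```text
time: 7.58
ee_pos: [0.5165, 0.1569, 0.1938]
ee_rot: [3.142, 0.004, 0.302]
contact_force: [-0.9, -1.0, 0.1]
finger_gap: 0.0685
grip_force: 0.0
```

Call:
send_rows --deltas "0 0 0 0 0 0; 0 0 0 0 0 0; 0 0 0 0 0 0; 0 0 0 0 0 0; 0 0 0 0 0 0; 0 0 0 0 0 0" --hand -1 --newtons 40

```text
time: 8.32
ee_pos: [0.5178, 0.1575, 0.1962]
ee_rot: [3.141, -0.001, 0.302]
contact_force: [-1.0, -1.2, 5.9]
finger_gap: 0.0271
grip_force: 43.4
```

Call:
send_rows --deltas "0 0 -0.2 0 0 0; 0 0 -0.5 0 0 0; 0 0 -1 0 0 0; 0 0 -1 0 0 0"

```text
time: 8.82
ee_pos: [0.519, 0.1583, 0.3003]
ee_rot: [3.141, -0.008, 0.303]
contact_force: [-0.6, 0.2, -0.5]
finger_gap: 0.0276
grip_force: 42.7
```

Call:
send_rows --deltas "0 0 -0.4 0 0 0.1; 0 0 -0.8 0 0 0.2; 0 0 -1 0 0 0.305; 0 0 -1 0 0 0.305; 0 0 -1 0 0 0.305"

```text
time: 9.45
ee_pos: [0.5168, 0.1571, 0.3944]
ee_rot: [3.14, 0.002, -0.174]
contact_force: [-0.1, 0.2, -1.3]
finger_gap: 0.0275
grip_force: 42.6
```

Call:
send_rows --deltas "0 0.3 0 0 0 0; 0 0.7 0 0 0 0; 0 1 0 0 0 0"

```text
time: 9.82
ee_pos: [0.499, 0.0571, 0.3938]
ee_rot: [3.141, 0.004, -0.175]
contact_force: [0.6, -0.6, -0.1]
finger_gap: 0.0275
grip_force: 42.6
```

Call:
send_rows --deltas "0 0.4 0 0 0 0; 0 0.8 0 0 0 0; 0 1 0 0 0 0"

```text
time: 10.2
ee_pos: [0.4811, -0.0421, 0.3938]
ee_rot: [3.141, 0.004, -0.177]
contact_force: [0.6, 0.3, -0.3]
finger_gap: 0.0271
grip_force: 42.6
```

Call:
send_rows --deltas "0 0.4 0 0 0 0; 0 0.8 0 0 0 0; 0 1 0 0 0 0"

```text
time: 10.58
ee_pos: [0.4634, -0.1404, 0.3938]
ee_rot: [3.142, 0.004, -0.177]
contact_force: [0.4, 1.0, -0.9]
finger_gap: 0.0274
grip_force: 42.6
```

Call:
send_rows --deltas "0.1 0.4 0 0 0 0; 0.2 0.8 0 0 0 0; 0.3 1 0 0 0 0"

```text
time: 10.95
ee_pos: [0.4758, -0.2439, 0.3939]
ee_rot: [-3.141, 0.003, -0.178]
contact_force: [0.1, 1.0, -1.3]
finger_gap: 0.0274
grip_force: 42.6
```

Call:
send_rows --deltas "0.1 0.4 0 0 0 0; 0.3 0.8 0 0 0 0; 0.33 1 0 0 0 0; 0.33 1 0 0 0 0; 0.33 1 0 0 0 0"

```text
time: 11.58
ee_pos: [0.4919, -0.3438, 0.3952]
ee_rot: [-3.14, 0.001, -0.174]
contact_force: [0.7, 0.8, -0.5]
finger_gap: 0.0273
grip_force: 42.6
```

Run:
```python
from look import *
look("b",["pull_short","tote"],{"pull_short":[.491,.264,.005,-.07],"tote":[.4965,-.312,0,-.178]})
```

```text
tcp [ 0.492  -0.3439  0.3957] [-3.141  0.    -0.174] gap 0.027340120727079687
pull_short 0.83 [344.1, 356.4, 57.9, 42.8]
pull_short 0.67 [201.1, 266.7, 20.4, 63.6]
pull_short [ 0.4913  0.2638  0.0061 -0.0493] 0.171 2
tote 0.72 [352.7, 165.3, 115.2, 73.7]
tote 0.8 [430.0, 223.9, 121.8, 137.8]
tote [ 0.4964 -0.3136  0.0008 -0.1707] 0.165 2
```

Call:
send_rows --deltas "0 0.19 0 0 0 0; 0 0.19 0 0 0 0; 0 0.19 0.4 0 0 0; 0 0.19 0.8 0 0 0; 0 0.19 1 0 0 0; 0 0.19 1 0 0 0; 0 0.19 1 0 0 0"

```text
time: 12.75
ee_pos: [0.489, -0.3651, 0.2972]
ee_rot: [3.141, -0.002, -0.177]
contact_force: [1.6, 0.5, -1.9]
finger_gap: 0.0273
grip_force: 42.6
```

Run:
```python
from look import *
look("c",["pull_long"],{"pull_long":[.4875,-.363,.105,-.175]})
a=cv2.imread("pics/top_c.png")[190:390,390:590]; b=cv2.imread("pics/side_c.png")[100:300,310:510]
cv2.imwrite("pics/c.png",cv2.resize(np.hstack([a,b]),(800,400),interpolation=cv2.INTER_CUBIC))
```

```text
tcp [ 0.489  -0.3651  0.2975] [ 3.14e+00 -3.00e-03 -1.77e-01] gap 0.027146288751457484
pull_long 0.73 [394.6, 145.6, 56.7, 27.9]
pull_long 0.89 [520.8, 254.2, 26.2, 79.4]
pull_long [ 0.4873 -0.3631  0.1083 -0.1843] 0.529 2
```

View pics/c.png

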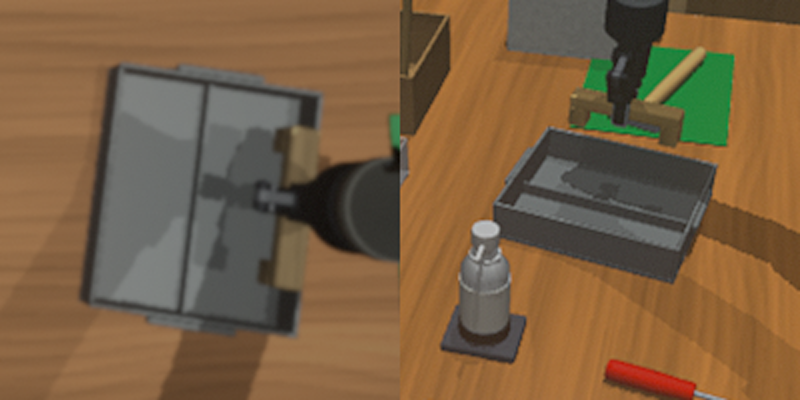

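The picture shows the pull held level over the right-hand bay, with its outline clear of the tote walls. Lowering it now.

Call:
send_rows --deltas "0 0 0.3 0 0 0; 0 0 0.6 0 0 0; 0 0 0.85 0 0 0; 0 0 0.95 0 0 0; 0 0 0.98 0 0 0; 0 0 1 0 0 0; 0 0 1 0 0 0"

```text
time: 13.82
ee_pos: [0.4886, -0.3649, 0.1966]
ee_rot: [3.141, -0.001, -0.177]
contact_force: [-0.2, 0.2, -0.6]
finger_gap: 0.0272
grip_force: 42.6
```

Call:
send_rows --deltas "0 0 0.01 0 0 0; 0 0 0.015 0 0 0; 0 0 0.015 0 0 0"

```text
time: 14.2
ee_pos: [0.4887, -0.3649, 0.1962]
ee_rot: [3.141, -0.001, -0.177]
contact_force: [-3.2, 1.7, 9.2]
finger_gap: 0.0273
grip_force: 43.8
```

Call:
send_rows --deltas "0 0 0 0 0 0; 0 0 0 0 0 0; 0 0 0 0 0 0; 0 0 0 0 0 0" --hand 0.08

```text
time: 14.7
ee_pos: [0.4882, -0.3646, 0.1941]
ee_rot: [-3.141, 0.0, -0.177]
contact_force: [-0.2, -0.5, 0.7]
finger_gap: 0.0466
grip_force: 0.0
```

Call:
send_rows --deltas "0 0 -0.2 0 0 0; 0 0 -0.6 0 0 0; 0 0 -1 0 0 0; 0 0 -1 0 0 0"

```text
time: 15.2
ee_pos: [0.49, -0.3655, 0.2996]
ee_rot: [3.138, -0.008, -0.177]
contact_force: [0.3, 0.3, 0.3]
finger_gap: 0.0458
grip_force: 0.0
```

Run:
```python
from look import *
look("d",["pull_long"],{"pull_long":[.4875,-.363,.005,-.175]})
```

```text
tcp [ 0.4883 -0.3648  0.2957] [ 3.14e+00 -2.00e-03 -1.77e-01] gap 0.04604823242451036
pull_long 0.86 [392.0, 176.9, 54.6, 26.2]
pull_long 0.59 [502.5, 258.0, 24.9, 73.1]
pull_long [ 0.4873 -0.3641  0.0065 -0.1859] 0.384 2
```

Call:
send_rows --deltas "0 0 -0.4 0 0 0; 0 0 -0.8 0 0 -0.04; 0 0 -0.8 0 0 -0.078; 0 0 -0.8 0 0 -0.078"

```text
time: 15.9
ee_pos: [0.4879, -0.3645, 0.3734]
ee_rot: [-3.141, 0.001, -0.055]
contact_force: [-0.4, 0.1, 0.2]
finger_gap: 0.0457
grip_force: 0.0
```

Call:
send_rows --deltas "0 -0.4 0 0 0 0; 0 -0.8 0 0 0 0; -0.1 -1 0 0 0 0"

```text
time: 16.27
ee_pos: [0.4839, -0.2612, 0.3727]
ee_rot: [-3.139, 0.002, -0.052]
contact_force: [0.1, -0.2, 0.5]
finger_gap: 0.0463
grip_force: 0.0
```

Call:
send_rows --deltas "0 -0.4 0 0 0 0; 0 -0.8 0 0 0 0; -0.1 -1 0 0 0 0"

```text
time: 16.65
ee_pos: [0.4789, -0.1613, 0.3731]
ee_rot: [-3.14, 0.002, -0.052]
contact_force: [-0.9, 0.8, -0.4]
finger_gap: 0.0463
grip_force: 0.0
```

Call:
send_rows --deltas "0 -0.4 0 0 0 0; 0 -0.8 0 0 0 0; -0.12 -1 0 0 0 0"

```text
time: 17.02
ee_pos: [0.472, -0.0618, 0.3736]
ee_rot: [-3.141, 0.001, -0.053]
contact_force: [0.7, -0.1, 0.7]
finger_gap: 0.0462
grip_force: 0.0
```

Call:
send_rows --deltas "0 -0.4 0 0 0 0; 0 -0.8 0 0 0 0; 0 -1 0 0 0 0"

```text
time: 17.4
ee_pos: [0.477, 0.0374, 0.3738]
ee_rot: [3.141, 0.001, -0.054]
contact_force: [0.2, 0.0, 0.1]
finger_gap: 0.0462
grip_force: 0.0
```

Call:
send_rows --deltas "0 -0.4 0 0 0 0; 0 -0.8 0 0 0 0; 0 -1 0 0 0 0"

```text
time: 17.77
ee_pos: [0.4827, 0.1372, 0.3738]
ee_rot: [3.141, 0.001, -0.054]
contact_force: [0.5, -0.2, -0.2]
finger_gap: 0.0465
grip_force: 0.0
```

Call:
send_rows --deltas "0 -0.4 0 0 0 0; 0 -0.8 0 0 0 0; 0 -1 0 0 0 0; 0 -1 0 0 0 0; 0 -1 0 0 0 0" --hand 0.5

```text
time: 18.4
ee_pos: [0.4889, 0.2342, 0.3736]
ee_rot: [3.14, 0.001, -0.056]
contact_force: [1.2, -0.1, 0.4]
finger_gap: 0.0639
grip_force: 0.0
```

Run:
```python
from look import *
look("e",["pull_long","pull_short"],{"pull_long":[.4875,-.363,.005,-.175],"pull_short":[.491,.264,.005,-.06]})
```

```text
tcp [0.4891 0.2343 0.3739] [ 3.14   0.    -0.057] gap 0.063824946199411
pull_long 0.59 [418.0, 181.8, 30.8, 22.1]
pull_long 0.96 [500.1, 258.3, 29.1, 76.0]
pull_long [ 0.4863 -0.3625  0.0085 -0.1888] 0.629 2
pull_short 0.7 [343.9, 210.5, 14.9, 19.5]
pull_short 0.62 [203.9, 271.1, 17.7, 54.3]
pull_short [ 0.4915  0.2635 -0.0022 -0.0397] 1.531 2
```

Call:
send_rows --deltas "0 -0.29 0 0 0 0; 0 -0.29 0.3 0 0 0; 0 -0.29 0.7 0 0 0; 0 -0.29 1 0 0 0; 0 -0.29 1 0 0 0; 0 -0.29 1 0 0 0"

```text
time: 19.45
ee_pos: [0.4909, 0.2655, 0.2753]
ee_rot: [-3.141, -0.001, -0.054]
contact_force: [0.4, 0.2, 0.7]
finger_gap: 0.0638
grip_force: 0.0
```

Call:
send_rows --deltas "0 0 0.3 0 0 0; 0 0 0.6 0 0 0; 0 0 0.77 0 0 0; 0 0 0.77 0 0 0; 0 0 0.77 0 0 0"

```text
time: 20.08
ee_pos: [0.491, 0.2658, 0.1985]
ee_rot: [-3.14, -0.002, -0.054]
contact_force: [0.5, 0.7, 0.9]
finger_gap: 0.0642
grip_force: 0.0
```

Call:
send_rows --deltas "0 0 0 0 0 0; 0 0 0 0 0 0; 0 0 0 0 0 0; 0 0 0 0 0 0; 0 0 0 0 0 0; 0 0 0 0 0 0" --hand -1 --newtons 40

```text
time: 20.82
ee_pos: [0.4908, 0.2653, 0.198]
ee_rot: [-3.141, -0.001, -0.055]
contact_force: [-0.5, -1.2, 6.2]
finger_gap: 0.0276
grip_force: 40.3
```

Call:
send_rows --deltas "0 0 -0.2 0 0 0; 0 0 -0.5 0 0 0; 0 0 -1 0 0 0; 0 0 -1 0 0 0"

```text
time: 21.32
ee_pos: [0.4918, 0.2666, 0.3022]
ee_rot: [-3.137, -0.008, -0.054]
contact_force: [0.4, 1.3, -1.6]
finger_gap: 0.0276
grip_force: 39.6
```

Call:
send_rows --deltas "0 0 -0.4 0 0 0.03; 0 0 -0.8 0 0 0.077; 0 0 -1 0 0 0.077; 0 0 -1 0 0 0.077"

```text
time: 21.82
ee_pos: [0.4905, 0.2654, 0.3986]
ee_rot: [-3.14, -0.003, -0.175]
contact_force: [0.3, -0.2, -0.7]
finger_gap: 0.0275
grip_force: 39.7
```

Call:
send_rows --deltas "0 0.3 0 0 0 0; 0 0.7 0 0 0 0; 0 1 0 0 0 0"

```text
time: 22.2
ee_pos: [0.472, 0.1647, 0.3952]
ee_rot: [3.14, 0.003, -0.176]
contact_force: [0.5, -0.7, -0.6]
finger_gap: 0.0271
grip_force: 39.7
```

Call:
send_rows --deltas "0 0.4 0 0 0 0; 0 0.8 0 0 0 0; 0 1 0 0 0 0"

```text
time: 22.58
ee_pos: [0.4543, 0.0656, 0.3954]
ee_rot: [3.14, 0.003, -0.178]
contact_force: [-0.4, 0.9, 0.7]
finger_gap: 0.0275
grip_force: 39.7
```

Call:
send_rows --deltas "0 0.4 0 0 0 0; 0 0.8 0 0 0 0; 0 1 0 0 0 0"

```text
time: 22.95
ee_pos: [0.4367, -0.0325, 0.3955]
ee_rot: [3.141, 0.003, -0.178]
contact_force: [0.1, 0.5, -0.8]
finger_gap: 0.0273
grip_force: 39.7
```

Call:
send_rows --deltas "0 0.4 0 0 0 0; 0 0.8 0 0 0 0; 0.3 1 0 0 0 0"

```text
time: 23.32
ee_pos: [0.4478, -0.136, 0.3954]
ee_rot: [3.141, 0.005, -0.178]
contact_force: [0.9, 0.9, -1.1]
finger_gap: 0.0274
grip_force: 39.7
```

Call:
send_rows --deltas "0.2 0.4 0 0 0 0; 0.4 0.8 0 0 0 0; 0.7 1 0 0 0 0; 0.7 1 0 0 0 0; 0.7 1 0 0 0 0"

```text
time: 23.95
ee_pos: [0.501, -0.2437, 0.3955]
ee_rot: [-3.14, 0.003, -0.175]
contact_force: [0.6, -0.1, -0.8]
finger_gap: 0.0271
grip_force: 39.7
```

Call:
send_rows --deltas "0.08 0.18 0 0 0 0; 0.08 0.18 0 0 0 0; 0.08 0.18 0.4 0 0 0; 0.08 0.18 0.8 0 0 0; 0.08 0.18 1 0 0 0; 0.08 0.18 1 0 0 0; 0.08 0.18 1 0 0 0"

```text
time: 24.82
ee_pos: [0.5069, -0.2638, 0.2983]
ee_rot: [3.141, -0.002, -0.175]
contact_force: [-0.2, -0.4, -0.1]
finger_gap: 0.0274
grip_force: 39.7
```

Run:
```python
from look import *
look("f",["pull_short","pull_long"],{"pull_short":[.505,-.263,.105,-.175],"pull_long":[.487,-.364,.005,-.18]})
a=cv2.imread("pics/top_f.png")[190:390,390:590]; b=cv2.imread("pics/side_f.png")[100:300,310:510]
cv2.imwrite("pics/f.png",cv2.resize(np.hstack([a,b]),(800,400),interpolation=cv2.INTER_CUBIC))
```

```text
tcp [ 0.5071 -0.2639  0.2987] [ 3.141e+00 -2.000e-03 -1.750e-01] gap 0.027172532623761316
pull_short 0.91 [387.8, 166.9, 43.5, 26.4]
pull_short 0.75 [465.4, 253.9, 26.7, 62.6]
pull_short [ 0.508  -0.2619  0.1071 -0.1774] 0.737 2
pull_long 0.56 [389.4, 178.4, 55.4, 24.9]
pull_long 0.89 [501.0, 311.1, 17.7, 23.0]
pull_long [ 0.4855 -0.3609  0.0046 -0.1493] 1.271 2
```

View pics/f.png

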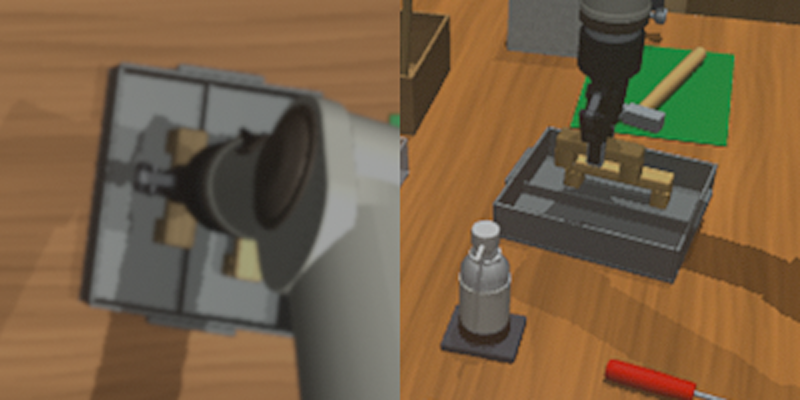

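The picture shows the short pull level over the left bay, and the long pull standing in the right bay. Lowering the short pull.

Call:
send_rows --deltas "0 0 0.3 0 0 0; 0 0 0.6 0 0 0; 0 0 0.85 0 0 0; 0 0 0.95 0 0 0; 0 0 0.98 0 0 0; 0 0 1 0 0 0; 0 0 1 0 0 0"

```text
time: 26.0
ee_pos: [0.5069, -0.2639, 0.1981]
ee_rot: [3.141, -0.002, -0.175]
contact_force: [-0.3, -0.5, -0.5]
finger_gap: 0.0274
grip_force: 39.6
```

Call:
send_rows --deltas "0 0 0.01 0 0 0; 0 0 0.02 0 0 0; 0 0 0.02 0 0 0"

```text
time: 26.38
ee_pos: [0.507, -0.264, 0.1978]
ee_rot: [3.141, -0.002, -0.176]
contact_force: [-4.9, 1.3, 16.1]
finger_gap: 0.0274
grip_force: 40.4
```

Call:
send_rows --deltas "0 0 -0.01 0 0 0; 0 0 -0.01 0 0 0; 0 0 -0.01 0 0 0; 0 0 -0.01 0 0 0" --hand 0.08

```text
time: 26.88
ee_pos: [0.5064, -0.2637, 0.196]
ee_rot: [-3.141, 0.0, -0.175]
contact_force: [-0.1, -0.1, 0.6]
finger_gap: 0.046
grip_force: 0.0
```

Call:
send_rows --deltas "0 0 -0.2 0 0 0; 0 0 -0.6 0 0 0; 0 0 -1 0 0 0; 0 0 -1 0 0 0"

```text
time: 27.38
ee_pos: [0.5082, -0.2644, 0.3012]
ee_rot: [3.139, -0.008, -0.175]
contact_force: [-0.2, -0.2, -0.1]
finger_gap: 0.046
grip_force: 0.0
```

Call:
send_rows --deltas "0 0 -0.5 0 0 0; 0 0 -1 0 0 0; 0 0 -1 0 0 0"

```text
time: 27.75
ee_pos: [0.5078, -0.2641, 0.401]
ee_rot: [3.139, -0.008, -0.175]
contact_force: [0.8, 0.6, 0.3]
finger_gap: 0.0461
grip_force: 0.0
```

Call:
send_rows --deltas "-0.5 -0.5 0 0 0 0; -1 -1 0 0 0 0; -1 -1 0 0 0 0"

```text
time: 28.12
ee_pos: [0.4228, -0.1447, 0.395]
ee_rot: [-3.141, 0.004, -0.172]
contact_force: [0.1, -1.0, 0.4]
finger_gap: 0.0458
grip_force: 0.0
```

Call:
send_rows --deltas "0 -0.5 0 0 0 0; 0 -1 0 0 0 0; 0 -1 0 0 0 0; 0 -1 0 0 0 0"

```text
time: 28.62
ee_pos: [0.4429, -0.0501, 0.3958]
ee_rot: [3.141, 0.001, -0.175]
contact_force: [0.2, -0.5, 0.5]
finger_gap: 0.0463
grip_force: 0.0
```

Run:
```python
from look import *
look("g",["pull_short","pull_long","offcut"],{"pull_short":[.505,-.263,.005,-.175],"pull_long":[.487,-.364,.005,-.18],"offcut":[.504,.361,.005,.08]})
a=cv2.imread("pics/top_g.png")[100:380,130:600]; b=cv2.imread("pics/side_g.png")[150:430,240:500]
cv2.imwrite("pics/g.png",cv2.resize(np.hstack([a,b]),(800,310),interpolation=cv2.INTER_CUBIC))
```

```text
tcp [ 0.4427 -0.0508  0.3958] [ 3.141e+00  1.000e-03 -1.780e-01] gap 0.046318301788388076
pull_short 0.76 [383.3, 198.5, 43.9, 19.8]
pull_short 0.98 [452.6, 257.0, 24.2, 57.5]
pull_short [ 0.5077 -0.2637  0.0044 -0.1754] 0.404 2
pull_long 0.71 [390.4, 176.4, 55.2, 25.4]
pull_long 0.56 [500.1, 256.2, 28.9, 76.5]
pull_long [ 0.4866 -0.3636  0.0073 -0.1801] 0.449 2
offcut 0.76 [314.3, 403.6, 79.8, 38.3]
offcut 0.72 [153.8, 257.2, 26.3, 63.3]
offcut [0.5046 0.3606 0.0079 0.0863] 0.12 2
```

View pics/g.png

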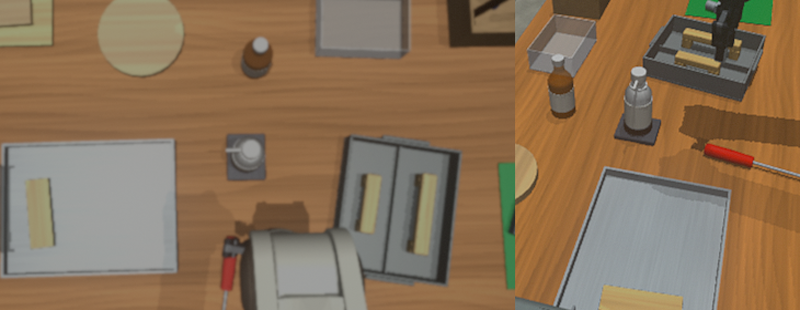

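The picture shows both pulls standing in their own bays, the offcut still in the tray, the cap up and the bottle untouched. The gripper is clear, so I hand the job in.

```bash
python3 -c "
from rig import job
print(job.finish_job())"
```

```text
the job is handed in; nothing more can be done
None
```

The job is handed in at about 29 s of the 69 s allowed, with no verdict returned: the cap was pressed to its stop and released, both pulls stand one per bay in the tote, the offcut is still in the tray, and the glue bottle was not touched.

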